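Balance the vial centrifuge

ROBOT

A 6-joint arm with a two-finger parallel gripper is mounted at the origin on a cart in front of the work surface, level with it; the furniture and walls round the work are solid. World frame = base frame: x ahead of the robot, y to its left, z up, the work surface at z = 0. Lengths are in m, angles in rad, forces in N, time in s.
With the tool pointing down it reaches from about 0.325 to 1 m from the base axis. Payload 5.1 kg.
Tool frame: the origin (TCP) lies midway between the tips of the shut fingers; the grasp point (between the pads) lies 19 mm behind it (arm.grip_point_offset is the distance from the TCP to the grasp point, in m); z points along the fingers, x is the direction in which the jaws open and shut, and the axes are right-handed (so a half turn about z gives the same grasp; the last joint's range is limited). The gripper opens to 85 mm and grips with 20 to 120 N. Pads are 22 mm wide; open, the fingers measure 114 mm over their backs; the gripper's body (76 mm by 85 mm) begins 54 mm behind the grasp point. The pads swing forward as they close: fully open they stand 13 mm farther back than shut.
Start: joints at [1.09, 0.124, 1.65, -0, 1.367, -0.083], TCP at [0.252, 0.599, 0.231] pointing down, gripper open.
Joint ranges: [-2.61, 2.61], [-1.02, 2.33], [0.03, 2.71], [-1.35, 4.49], [0.32, 2.68], [-2.91, 2.91]. Speed limits (rad/s): [2.57, 2.57, 3.14, 3.14, 3.14, 3.14].

INTERFACE

Orientations are given as a unit quaternion [x, y, z, w].
In Python, from station import sensors, read_camera, arm gives the robot as it stands.
- The arm moves only by the shell command python3 -m inch 'ROWS' [FORCE]. ROWS is JSON, a list that holds one entry, the list of rows, each a list of 7 numbers: the shift along the tool's x, y, z normalised to -1 to 1, where 1 is 0.6 m, then the turn, a rotation vector about the tool's x, y, z normalised to -1 to 1, where 1 is pi/2 rad, then the opening in per cent of the stroke, from 0 (shut) to 100 (fully open). In form: [[[x, y, z, rx, ry, rz, jaw], ...]]. A call has 1 to 5 rows; each row is the pose to reach, as a shift and turn from the pose commanded when the call began, along the tool's axes at that moment; what a row does not reach only later rows make up. A row lasts 1/8 s, in which the tool goes at most 62.5 mm and 10.7 degrees, less where a joint would pass 70% of its speed; a pose out of reach is approached as far as the arm can. A call with a number of a shift or a turn outside -1 to 1 is refused whole. A call with a gripper value outside its range is refused whole. The fingers move at their own pace and stop on an object; FORCE is the grip in N (left out, the last holds). Time passes only in rows, so rows that repeat a pose let the fingers close. It gives the time, the measured TCP pose, the force and the opening at its end, in the units of the state.
- sensors.sense(): the state, without advancing time (a new reading comes with each control period).
- read_camera(name): name is "scene" or "top" or "wrist"; returns a dict with "image" (480x640x3 uint8, blue, green, red), "depth" (480x640 float32, m along the optical axis (not along the pixel's ray), 0 where there is no reading), "vertical_fov" (degrees; the focal length in pixels is half the picture's height over the tangent of half this angle, whatever the lens; pixels are square), "cx", "cy" (the principal point, pixels), "T" (4x4, takes a point from camera to world coordinates). Camera axes: x right, y down, z forward; pixel columns grow to the right and rows downward; lengths in m; the calibration is good to about 2 mm. A picture is of the moment at which its call begins.
- arm.hand_in(): hands the job in, once; it reports no verdict.
The state is a dict: "clock": time; "joint_positions": joint angles; "qd": joint speeds; "joint_torque": joint torques, N m; "ee_pos": TCP position; "orientation": TCP orientation; "contact_force": force on the tool from outside, world axes, zero at the start; "wrist_torque": the same for the moment, N m; "grip_width": opening from 0.0 (shut) to 1.0 (fully open).
Only numpy, scipy, OpenCV 4.12 (cv2) and the standard library are available. Lean on these libraries where they do the work, as an engineer would, in place of code of your own. Each camera call takes 0.05 s, during which the arm holds its last target. There are 200 camera calls.

TASK

The small white centrifuge already holds one blue-capped vial. Flip its red toggle latch fully open, swing the clear lid right up until it stands upright or beyond, and balance the rotor: seat the loose blue-capped vial fully in the well directly opposite the loaded one. Leave the lid and latch open, and do not force the lid against the latch or disturb the loaded vial or the white-capped and black-capped vials.

Things in the scene. Friction and masses are not known exactly. Their poses are not given: they have to be found in the camera images.
- rotor: Aluminium four-well rotor, locked. Origin on its axis, 43 mm above the bench, z up. Wells towards its +x, +y, -x, -y, each leaning 25 deg, mouth inward; bore 25 mm, flaring to 29, 19 mm deep. From axis / above origin: floor centre 49 / 11 mm, mouth centre 41 / 28 mm. A seated vial settles leaning 25 to 35 deg, its centre 33 to 38 / 32 to 34 mm. Hub 45 mm high. loaded_center shows the well in use.
- loaded_center (a point): Centre (half-way up) of the blue-capped vial already in one of the wells; its z points up along the vial. 21 mm in diameter, 51 mm long. It is loose in its well.
- matching_center (a point): Centre (half-way up, 25.5 mm above its underside) of the loose blue-capped vial with pale yellow contents that stands upright near the front of the bench, left of the water bath: 21 mm in diameter, 51 mm tall, 16 to 30 g; its z points up along the vial. Its solid body for gripping reaches to 44 mm above its underside.
- white_center (a point): Centre of a loose white-capped vial of the same size on the bench, to be left alone.
- black_center (a point): Centre of a loose black-capped vial of the same size on the bench, to be left alone.
- latch_grip (a point): Middle of the red cross bar (44 mm long along the machine's y, 12 mm thick) at the end of the latch lever, 75 mm from the pivot. Shut, the lever leans 20 deg from vertical back over the lid's front edge; the bar is 162 mm above the bench, 48 mm above the lid's top, with clear space behind it above the lid.
- latch_pivot (a point): Pivot of the latch lever, on the front ledge, 92 mm above the bench; axes as the centrifuge. The lever turns about the y direction here, its bar swinging up, over and down towards the machine's front (-x).
- latch (a joint): Latch lever angle in rad: 0 shut, 1.75 fully open (lever thrown forward, about 10 degrees above level). Over-centre: about 3 N at the bar, falling to nothing at 0.88 rad, resists opening; beyond that it snaps fully open by itself. Shut, its claw holds the lid down.
- lid_handle (a point): Middle of the blue U-shaped handle bar on the lid's top near its front: 10 mm thick, 40 mm clear between its posts, along the machine's y; axis 24 mm above the lid's top. Shut, it is 138 mm in front of and 56 mm above the lid's hinge. Turns with the lid.
- lid_hinge (a point): Middle of the lid's hinge line at the back of the centrifuge, 82 mm above the bench; fixed, axes as the centrifuge (y along the hinge). The lid is a shallow cover: front edge 154 mm from the hinge, 152 mm wide, 32 mm deep, open below, with a 30 mm deep wall along its front edge.
- lid (a joint): Lid angle in rad: 0 shut, 1.57 upright, 1.85 its stop, leaning slightly back. Its stiff hinge keeps it at any angle; about 4 N at the handle lifts it.
- centrifuge: White bench centrifuge, 193 mm long, 160 mm wide, fixed; deck 80 mm above the bench, square open chamber (about 140 mm) with the rotor, clear hinged lid, latch on the front ledge. Origin on the rotor's axis at bench level; x from its front to its back, y to its left, z up.

How it is judged:
On the way, in this order (a step that is already met when the one before it is completed fails the run):
1. the toggle latch is flipped open (value of joint latch above 1.4 rad), for 0.1 s.
2. the lid stands open (value of joint lid above 1.45 rad), for 0.1 s.
At the end, for the whole second after the job is handed in: The latch is open (over 1.4 rad), the lid stands open (over 1.4 rad), the loose blue-capped vial sits the right way up in the well opposite the loaded vial (centre within 10 mm of its seated place across and 6 mm of its seated height), and the loaded vial is still in its well (value of joint each of latch, lid above 1.4 rad and x of matching_center in the frame of rotor between -0.046 and -0.024 m and y of matching_center in the frame of rotor between -0.009 and 0.009 m and z of matching_center in the frame of rotor between 0.026 and 0.04 m and x of loaded_center in the frame of rotor above 0.024 m and z of loaded_center in the frame of rotor below 0.04 m and angle between matching_center's own z axis and vertical below 0.7 rad); the robot touches nothing.
It fails at once if the loaded vial is moved more than 15 mm (distance of loaded_center from where it was at the start of the episode above 0.015 m).
It fails at once if the white-capped vial is moved more than 30 mm (distance of white_center from where it was at the start of the episode above 0.03 m).
It fails at once if the black-capped vial is moved more than 30 mm (distance of black_center from where it was at the start of the episode above 0.03 m).
It fails at once if the lid is forced up against the shut latch (value of joint lid above 0.06 rad and value of joint latch below 0.7 rad).
It also fails if it takes over 72 s, if anything falls off the work surface, if the arm or the gripper's body presses on something with over 40 N, if the wrist force passes 120 N, or if a joint passes its speed limit or range.

## Working session

There is one attempt and no reset: what is moved stays moved. The work goes in short steps, Python scripts to look and compute and a shell command to move; the robot and the scene stay as the last step left them, time stands still between calls to the robot, and variables do not carry over. Pictures are saved under pics/ and viewed, about 8 in all and at most 12, crops included, and the job is handed in when it is done.

```bash
ls; mkdir -p pics; python3 - <<'E'
from station import sensors, read_camera, arm
import cv2,numpy as np
print(sensors.sense())
for n in ["scene","top"]:
    c=read_camera(n); cv2.imwrite(f"pics/{n}0.png",c["image"]); np.savez(f"{n}0.npz",**c)
    print(n,c["vertical_fov"],c["cx"],c["cy"],np.round(c["T"],3).tolist())
E
```

```text
pics
{'clock': 0.0, 'joint_positions': array([ 1.09040030e+00,  1.24515916e-01,  1.65167633e+00,  7.09115032e-06,
        1.36753926e+00, -8.25901829e-02]), 'qd': array([ 0.00084215, -0.00050039,  0.0019406 , -0.00092476, -0.00018237,
       -0.00115418]), 'joint_torque': array([-9.77490959e-05, -4.23622584e+01, -3.65448725e+01, -5.72290469e-05,
        7.13476678e-03, -5.76727786e-06]), 'ee_pos': array([0.25153816, 0.59868159, 0.23004467]), 'orientation': array([ 8.32885404e-01,  5.53444452e-01, -9.38180072e-04,  5.13332752e-04]), 'contact_force': array([-0.41201906,  0.30057551, -0.16046946]), 'wrist_torque': array([ 0.0500478 ,  0.02921953, -0.02748322]), 'grip_width': 0.9989221151684652}
scene 53.77655862950156 319.69001001291696 244.91682960116069 [[0.601, -0.563, 0.567, -0.057], [-0.799, -0.417, 0.433, -0.517], [-0.008, -0.713, -0.701, 0.846], [0.0, 0.0, 0.0, 1.0]]
top 44.493818578733546 323.5714441560114 240.67391359812348 [[0.026, -0.987, 0.158, 0.248], [-1.0, -0.028, -0.012, -0.061], [0.016, -0.157, -0.987, 1.605], [0.0, 0.0, 0.0, 1.0]]
```

View pics/scene0.png

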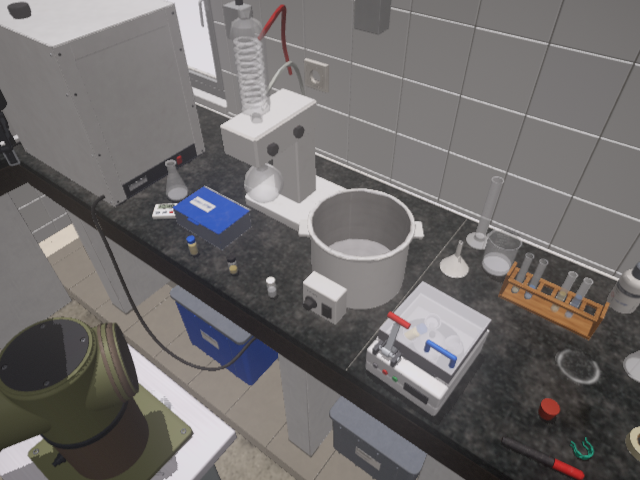

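View pics/top0.png

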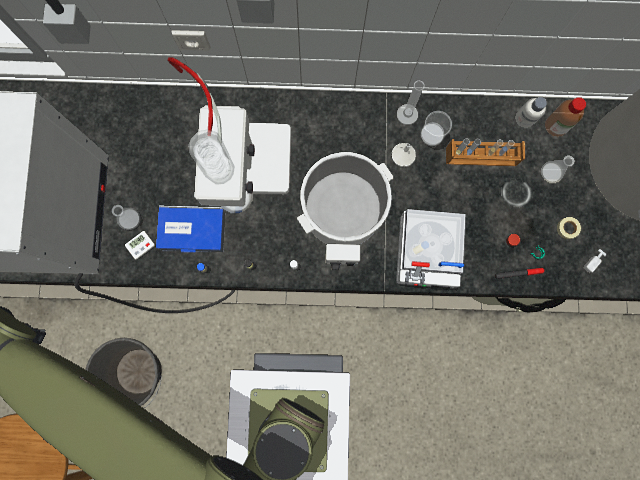

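The scene shows the loose vials at about (192,244) blue, (232,265) black and (271,286) white. The centrifuge is at (430,350), with the red bar at (399,320) and the blue handle at (440,353). In the top view the bar is at (420,264), the handle at (451,264) and the blue cap at (201,267). Next I'll measure these by colour and depth.

```bash
cat > h.py <<'E'
import numpy as np,cv2
def cloud(c):
    d=c["depth"]; f=240/np.tan(np.radians(float(c["vertical_fov"]))/2)
    v,u=np.mgrid[0:480,0:640]
    P=np.stack([(u-c["cx"])/f*d,(v-c["cy"])/f*d,d],-1)
    return P@c["T"][:3,:3].T+c["T"][:3,3]
def pix(c,p):
    f=240/np.tan(np.radians(float(c["vertical_fov"]))/2)
    q=np.linalg.inv(c["T"])@np.append(p,1); return q[0]/q[2]*f+c["cx"],q[1]/q[2]*f+c["cy"]
def mask(c,col,box):
    hsv=cv2.cvtColor(c["image"],cv2.COLOR_BGR2HSV).astype(int); h,s,v=hsv[...,0],hsv[...,1],hsv[...,2]
    m={'red':((h<8)|(h>172))&(s>150)&(v>80),'blue':(h>100)&(h<125)&(s>130)&(v>80)}[col]&(c["depth"]>0)
    b=np.zeros_like(m); b[box[1]:box[3],box[0]:box[2]]=1
    return m&b
E
python3 - <<'E'
from h import *
np.set_printoptions(precision=4,suppress=True)
for n,items in {"scene":[('red',(380,305,415,335)),('blue',(420,335,465,370)),('blue',(180,230,205,262))],
 "top":[('red',(405,255,432,270)),('blue',(435,255,470,272)),('blue',(190,258,210,275))]}.items():
    c=dict(np.load(n+"0.npz")); P=cloud(c)
    for col,b in items:
        p=P[mask(c,col,b)]; u,s,vt=np.linalg.svd(p-p.mean(0),full_matrices=False)
        print(n,col,b,len(p),'med',np.median(p,0),'min',np.percentile(p,3,0),'max',np.percentile(p,97,0),'dir',vt[0])
c=dict(np.load("top0.npz")); P=cloud(c)
# white body corner pixels
for uv in [(250,266),(294,265),(201,267),(403,280),(458,280),(408,216),(460,216),(432,245)]: print(uv,P[uv[1],uv[0]])
# rectangle fit of lid/deck: points z .06-.13
z=P[...,2]; m=(z>.065)&(z<.13); m[:, :395]=0; m[:,475:]=0; m[:205]=0; m[290:]=0
print(m.sum(), cv2.minAreaRect((P[m][:,:2]*1000).astype(np.float32)))
i=c["image"][195:300,380:490]; cv2.imwrite("pics/c1.png",cv2.resize(i,None,fx=5,fy=5,interpolation=cv2.INTER_CUBIC))
c=dict(np.load("scene0.npz")); i=c["image"][280:420,350:510]; cv2.imwrite("pics/c2.png",cv2.resize(i,None,fx=4,fy=4,interpolation=cv2.INTER_CUBIC))
E
```

```text
scene red (380, 305, 415, 335) 93 med [ 0.4251 -0.3202  0.1674] min [ 0.4219 -0.3395  0.1644] max [ 0.4292 -0.3007  0.1698] dir [-0.0728 -0.9973  0.0122]
scene blue (420, 335, 465, 370) 132 med [ 0.4305 -0.4065  0.1422] min [ 0.427  -0.4315  0.1382] max [ 0.4341 -0.3799  0.1448] dir [-0.0572 -0.9984 -0.0033]
scene blue (180, 230, 205, 262) 57 med [0.4167 0.2439 0.0487] min [0.4089 0.2344 0.0407] max [0.4272 0.2544 0.0523] dir [-0.5088 -0.837  -0.2016]
top red (405, 255, 432, 270) 70 med [ 0.4256 -0.3182  0.1688] min [ 0.4209 -0.3385  0.1631] max [ 0.4306 -0.2991  0.175 ] dir [ 0.0637  0.9978 -0.0193]
top blue (435, 255, 470, 272) 85 med [ 0.4312 -0.4037  0.1428] min [ 0.4266 -0.4294  0.1258] max [ 0.4359 -0.3745  0.1494] dir [ 0.0138 -0.8208 -0.571 ]
top blue (190, 258, 210, 275) 49 med [0.418  0.2457 0.051 ] min [0.4093 0.2372 0.0441] max [0.4266 0.2546 0.0576] dir [-0.2394 -0.4353  0.8679]
(250, 266) [0.4241 0.1156 0.0363]
(294, 265) [ 0.4284 -0.0028  0.0501]
(201, 267) [0.4163 0.2437 0.0501]
(403, 280) [ 0.3935 -0.2897  0.0789]
(458, 280) [ 0.3972 -0.4333  0.0814]
(408, 216) [ 0.5557 -0.2957  0.1208]
(460, 216) [ 0.5612 -0.4325  0.1133]
(432, 245) [ 0.4826 -0.3589  0.1142]
4349 ((479.414794921875, -364.0442199707031), (161.76864624023438, 191.0116424560547), 86.34829711914062)
```

View pics/c2.png

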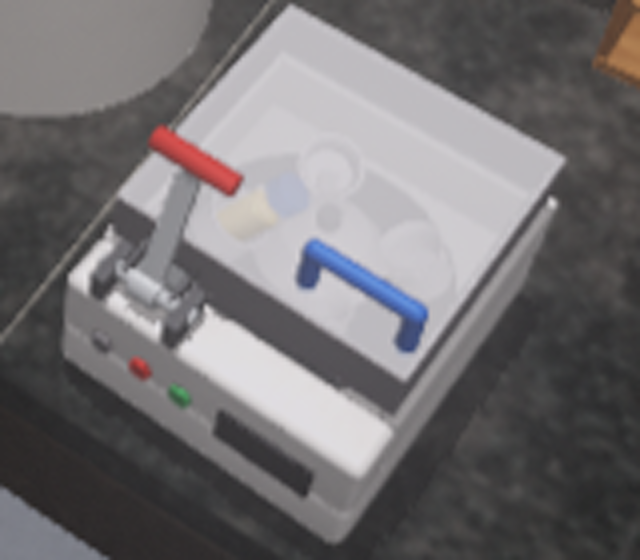

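The crop shows the red bar at (195,160), its lever leaning back over the lid, and the blue handle at (365,280). The loaded vial under the lid lies left of the hub, with its cap towards (290,190). Heights agree with the brief (bar 0.162, handle 0.138, deck 0.08), and the machine yaw is about -3.7°. First I'll turn the tool to the machine axes and shut the jaws.

```bash
python3 -m inch '[[[0,0,-0.08,0,0,0.12,0],[0,0,-0.08,0,0,0.24,0],[0,0,-0.08,0,0,0.36,0],[0,0,-0.08,0,0,0.48,0],[0,0,-0.08,0,0,0.5,0]]]' 60; python3 -m inch '[[[0,0,0,0,0,0.1,0],[0,0,0,0,0,0.2,0],[0,0,0,0,0,0.288,0],[0,0,0,0,0,0.288,0]]]'
cat >> h.py <<'E'
from scipy.spatial.transform import Rotation as Ro
def rows(target,yaw=None,pitchvec=None):
    "shift/turn in normalised tool axes from the measured pose to target TCP, tool down with tool x at world yaw (deg)"
    from station import sensors
    s=sensors.sense(); R=Ro.from_quat(s["orientation"])
    sh=R.inv().apply(np.array(target)-s["ee_pos"])/0.6
    t=np.zeros(3)
    if yaw is not None:
        y=np.radians(yaw); D=Ro.from_matrix(np.array([[np.cos(y),np.sin(y),0],[np.sin(y),-np.cos(y),0],[0,0,-1]]))
        t=(R.inv()*D).as_rotvec()/(np.pi/2)
    print("t",round(s["clock"],2),"ee",s["ee_pos"].round(4),"F",s["contact_force"].round(1),"w",round(s["grip_width"],3),"rows",sh.round(4),t.round(4))
E
python3 -c "
from h import *
rows((.463,-.317,.28),-3.7)"
```

```text
clock: 0.72
ee_pos: [0.2517, 0.599, 0.2787]
orientation: [0.981, 0.193, -0.0, 0.0]
contact_force: [-0.4, 0.1, -0.8]
grip_width: 0.0
clock: 1.23
ee_pos: [0.2517, 0.5991, 0.2789]
orientation: [1.0, -0.031, -0.0, 0.0]
contact_force: [-0.4, 0.3, 0.2]
grip_width: 0.002
t 1.23 ee [0.2517 0.5991 0.2789] F [-0.4  0.3  0.2] w 0.002 rows [ 4.4520e-01  1.5023e+00 -1.0000e-03] [0.0004 0.0002 0.002 ]
```

```bash
for i in 1; do python3 -m inch '[[[0.03,0.094,0,0,0,0,0],[0.06,0.188,0,0,0,0,0],[0.09,0.282,0,0,0,0,0],[0.12,0.376,0,0,0,0,0],[0.15,0.47,0,0,0,0,0]]]'|head -2; python3 -m inch '[[[0.03,0.094,0,0,0,0,0],[0.06,0.188,0,0,0,0,0],[0.09,0.282,0,0,0,0,0],[0.12,0.376,0,0,0,0,0],[0.15,0.47,0,0,0,0,0]]]'|head -2;python3 -m inch '[[[0.03,0.094,0,0,0,0,0],[0.06,0.188,0,0,0,0,0],[0.09,0.282,0,0,0,0,0],[0.12,0.376,0,0,0,0,0],[0.145,0.5,0,0,0,0,0]]]'|head -2; done; python3 -c "
from h import *
rows((.463,-.317,.28),-3.7)"
```

```text
clock: 1.85
ee_pos: [0.3234, 0.3102, 0.2794]
clock: 2.48
ee_pos: [0.395, 0.0229, 0.2796]
clock: 3.1
ee_pos: [0.4607, -0.2689, 0.2793]
t 3.1 ee [ 0.4607 -0.2689  0.2793] F [ 0.6 -0.2  0.6] w -0.003 rows [ 0.0086  0.0797 -0.0011] [-0.0001 -0.0003  0.0024]
```

```bash
python3 -m inch '[[[0.0086,0.0797,0,0,0,0,0],[0.0086,0.0797,0.08,0,0,0,0],[0.0086,0.0797,0.16,0,0,0,0],[0.0086,0.0797,0.22,0,0,0,0],[0.0086,0.0797,0.235,0,0,0,0]]]'; python3 - <<'E'
from h import *
from station import read_camera
rows((.463,-.317,.14),-3.7)
c=read_camera("scene"); i=c["image"][260:420,340:520]; cv2.imwrite("pics/c3.png",cv2.resize(i,None,fx=3.5,fy=3.5,interpolation=cv2.INTER_CUBIC))
E
```

```text
clock: 3.72
ee_pos: [0.461, -0.3138, 0.1351]
orientation: [1.0, -0.031, -0.002, -0.002]
contact_force: [0.0, 0.2, 0.5]
grip_width: 0.0
t 3.73 ee [ 0.461  -0.3138  0.1351] F [0.  0.2 0.5] w 0.0 rows [ 0.0037  0.0051 -0.0082] [-0.0022  0.003   0.0015]
```

View pics/c3.png

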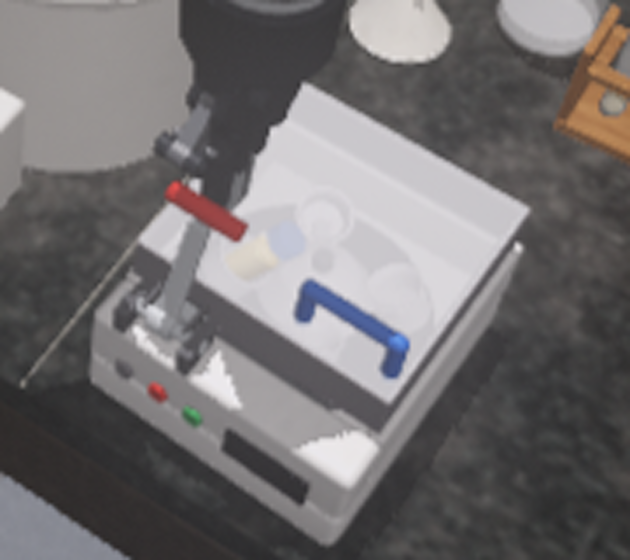

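The shut fingers stand behind the red bar at (205,210) with a clear gap. I'll pull forward.

```bash
python3 -m inch '[[[-0.02,0,-0.01,0,0,0,0],[-0.04,0,-0.015,0,0,0,0],[-0.06,0,-0.02,0,0,0,0],[-0.08,0,-0.02,0,0,0,0],[-0.1,0,-0.02,0,0,0,0]]]'; python3 -m inch '[[[-0.02,0,0,0,0,0,0],[-0.04,0,0,0,0,0,0],[-0.06,0,0,0,0,0,0],[-0.075,0,0,0,0,0,0],[-0.075,0,0,0,0,0,0]]]'; python3 - <<'E'
from h import *
from station import read_camera
rows((.463,-.317,.14),-3.7)
c=read_camera("scene"); P=cloud(c); m=mask(c,'red',(330,290,420,400)); p=P[m]
print(len(p)); h=p[:,2]>.09
print(np.median(p[h],0))
c=read_camera("top"); P=cloud(c); p=P[mask(c,'red',(400,250,435,310))]; print(len(p)); 
if len(p): print(np.median(p,0))
E
```

```text
clock: 4.4
ee_pos: [0.4015, -0.3112, 0.1504]
orientation: [0.999, -0.032, -0.0, 0.0]
contact_force: [1.5, -0.6, -0.5]
grip_width: -0.001
clock: 5.03
ee_pos: [0.3573, -0.3082, 0.1503]
orientation: [0.999, -0.033, 0.0, 0.0]
contact_force: [-0.6, 0.5, 0.5]
grip_width: 0.004
t 5.03 ee [ 0.3573 -0.3082  0.1503] F [-0.6  0.5  0.5] w 0.004 rows [0.1768 0.0031 0.0172] [ 0.     -0.     -0.0006]
129
[ 0.32553828 -0.31542311  0.1094888 ]
19
[ 0.32717809 -0.30348368  0.11211076]
```

The latch is fully open: the bar is at (0.326,-0.315) with its top at 0.109 m. Next is the lid handle.

```bash
python3 -m inch '[[[0,0,-0.08,0,0,0,0],[0,0,-0.12,0,0,0,40],[0.08,0.08,-0.12,0,0,0,40],[0.13,0.15,-0.12,0,0,0,40],[0.13,0.15,-0.12,0,0,0,40]]]'; python3 -c "
from h import *
rows((.4315,-.4045,.128),-3.7)"
```

```text
clock: 5.75
ee_pos: [0.4313, -0.4052, 0.2203]
orientation: [0.999, -0.033, -0.001, -0.001]
contact_force: [-0.3, 1.3, 0.2]
grip_width: 0.4
t 5.75 ee [ 0.4313 -0.4052  0.2203] F [-0.3  1.3  0.2] w 0.4 rows [ 0.0006 -0.0008  0.1539] [-0.0012  0.0013 -0.0004]
```

```bash
python3 -m inch '[[[0,0,0.05,0,0,0,40],[0,0,0.1,0,0,0,40],[0,0,0.14,0,0,0,40],[0,0,0.154,0,0,0,40],[0,0,0.154,0,0,0,40]]]' 30;  python3 -m inch '[[[0,0,0,0,0,0,0],[0,0,0,0,0,0,0],[0,0,0,0,0,0,0],[0,0,0,0,0,0,0]]]'; python3 - <<'E'
from h import *
from station import read_camera
rows((.4315,-.4045,.128),-3.7)
c=read_camera("scene"); i=c["image"][260:420,340:520]; cv2.imwrite("pics/c4.png",cv2.resize(i,None,fx=3.5,fy=3.5,interpolation=cv2.INTER_CUBIC))
# arc: handle about hinge
r=np.hypot(.138,.056); a0=np.arctan2(.056,.138)
for th in (.1,.2,.35,.5,.65,.8,.95,1.1):
    print(th, round((.138-r*np.cos(a0+th))/.6,4), round(-(r*np.sin(a0+th)-.056)/.6,4))
E
```

```text
clock: 6.38
ee_pos: [0.4297, -0.4027, 0.1299]
orientation: [0.999, -0.032, -0.0, -0.0]
contact_force: [-0.2, -0.1, 0.6]
grip_width: 0.399
clock: 6.88
ee_pos: [0.4329, -0.4038, 0.1318]
orientation: [0.999, -0.032, 0.004, 0.001]
contact_force: [8.8, -0.1, -3.1]
grip_width: 0.1
t 6.88 ee [ 0.4329 -0.4038  0.1318] F [ 8.8 -0.1 -3.1] w 0.1 rows [-0.0023  0.0013  0.0064] [ 0.0017 -0.0051 -0.0001]
0.1 0.0105 -0.0225
0.2 0.0231 -0.0438
0.35 0.0459 -0.0732
0.5 0.0729 -0.0988
0.65 0.1034 -0.1202
0.8 0.1367 -0.1367
0.95 0.1721 -0.148
1.1 0.2089 -0.154
```

View pics/c4.png

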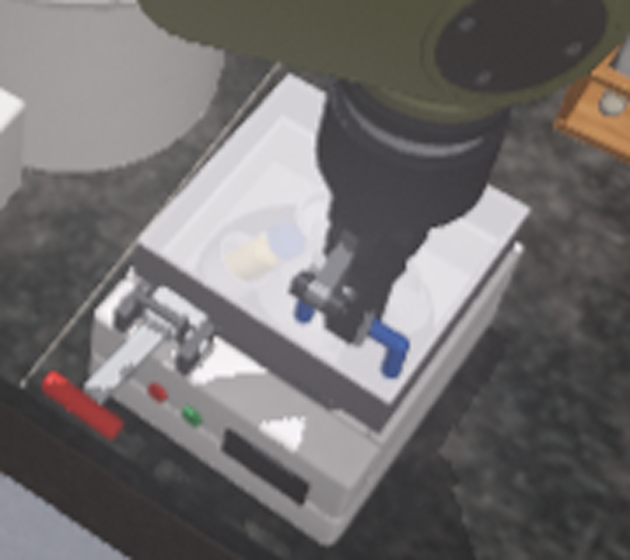

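The latch lever lies forward, with the bar at (85,405). The jaws hold the handle at (350,315), and the opening of 8.5 mm fits the bar. I'll swing the lid up along its arc.

```bash
python3 -m inch '[[[0.009,0,-0.01,0,0,0,0],[0.0155,0,-0.0225,0,0,0,0],[0.028,0,-0.0438,0,0,0,0],[0.051,0,-0.0732,0,0,0,0],[0.078,0,-0.0988,0,0,0,0]]]';  python3 -m inch '[[[0.0305,0,-0.0214,0,0,0,0],[0.0638,0,-0.0379,0,0,0,0],[0.0992,0,-0.0492,0,0,0,0],[0.12,0,-0.053,0,0,0,0],[0.12,0,-0.053,0,0,0,0]]]'; python3 - <<'E'
from h import *
from station import read_camera
rows((.4315,-.4045,.128),-3.7)
c=read_camera("scene"); i=c["image"][200:440,340:600]; cv2.imwrite("pics/c5.png",cv2.resize(i,None,fx=2.5,fy=2.5,interpolation=cv2.INTER_CUBIC))
E
```

```text
clock: 7.55
ee_pos: [0.4745, -0.4062, 0.1912]
orientation: [0.999, -0.033, -0.003, -0.0]
contact_force: [-8.0, 1.2, 3.1]
grip_width: 0.102
clock: 8.18
ee_pos: [0.5506, -0.411, 0.2257]
orientation: [0.999, -0.032, 0.003, 0.001]
contact_force: [-0.4, 0.9, 6.8]
grip_width: 0.099
t 8.18 ee [ 0.5506 -0.411   0.2257] F [-0.4  0.9  6.8] w 0.099 rows [-0.1997  0.0017  0.1617] [ 0.0011 -0.0034  0.0003]
```

View pics/c5.png

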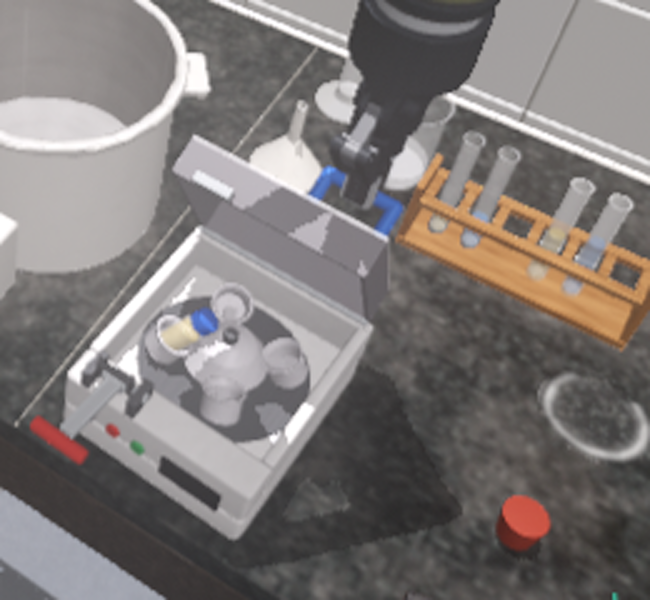

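The lid is at about 1 rad and held. The rotor is visible: the loaded vial is at (185,330) and the opposite well at (285,360). I'll carry on along the arc, leaning the tool back a little.

```bash
python3 -m inch '[[[0.02,0,-0.002,0,-0.05,0,0],[0.041,0,-0.003,0,-0.11,0,0],[0.062,0,0,0,-0.16,0,0],[0.084,0,0.003,0,-0.22,0,0],[0.084,0,0.003,0,-0.22,0,0]]]';  python3 - <<'E'
from h import *
from station import read_camera
rows((.4315,-.4045,.128),-3.7)
c=read_camera("scene"); i=c["image"][200:440,340:600]; cv2.imwrite("pics/c6.png",cv2.resize(i,None,fx=2.5,fy=2.5,interpolation=cv2.INTER_CUBIC))
E
```

```text
clock: 8.85
ee_pos: [0.6023, -0.4137, 0.2231]
orientation: [0.985, -0.031, -0.169, -0.005]
contact_force: [2.3, 0.2, 6.6]
grip_width: 0.097
t 8.85 ee [ 0.6023 -0.4137  0.2231] F [2.3 0.2 6.6] w 0.097 rows [-0.2159  0.0023  0.2445] [0.0011 0.2165 0.0009]
```

View pics/c6.png

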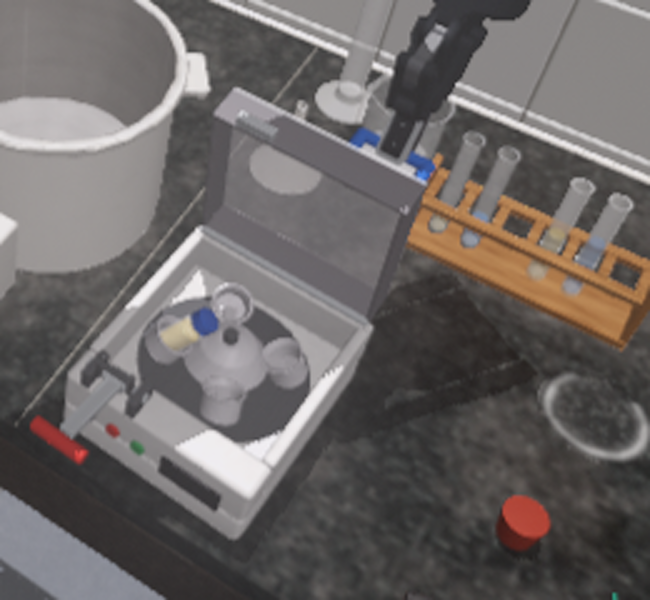

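```bash
python3 -m inch '[[[0.02,0,-0.001,0,0,0,0],[0.04,0,-0.002,0,0,0,0],[0.065,0,0,0,0,0,0],[0.065,0,0,0,0,0,0]]]';  python3 - <<'E'
from h import *
from station import read_camera
rows((.4315,-.4045,.128),-3.7)
for n,b in (("scene",(450,220,530,290)),("top",(425,150,480,250))):
    c=read_camera(n); P=cloud(c); p=P[mask(c,'blue',b)]; print(n,len(p),np.median(p,0) if len(p) else '')
# lid points
c=read_camera("scene"); P=cloud(c); m=(P[...,2]>.12)&(P[...,2]<.23)&(P[...,0]>.52)&(P[...,0]<.66)&(P[...,1]<-.3)&(P[...,1]>-.37); p=P[m]
R=Ro.from_euler('z',3.7,degrees=True).as_matrix(); q=p@R.T
for z in np.arange(.12,.23,.02):
    k=(abs(q[:,2]-z)<.01); print(round(z,2),k.sum(),np.percentile(q[k,0],[10,50,90]).round(4) if k.any() else '')
E
```

```text
clock: 9.4
ee_pos: [0.6381, -0.4158, 0.2088]
orientation: [0.985, -0.031, -0.169, -0.005]
contact_force: [5.3, 1.9, 4.7]
grip_width: 0.097
t 9.4 ee [ 0.6381 -0.4158  0.2088] F [5.3 1.9 4.7] w 0.097 rows [-0.2805  0.0031  0.2417] [0.0003 0.2159 0.0005]
scene 48 [ 0.63745253 -0.43153117  0.21823137]
top 11 [ 0.62209002 -0.44021496  0.22193048]
0.12 125 [0.6269 0.6284 0.63  ]
0.14 261 [0.628  0.6299 0.6314]
0.16 279 [0.6298 0.6318 0.6336]
0.18 296 [0.6317 0.6336 0.6355]
0.2 248 [0.6338 0.6355 0.6372]
0.22 1 [0.6278 0.6278 0.6278]
```

The lid slope gives about 1.66 rad. I'll ease the jaws open and back out along the tool axis.

```bash
python3 -m inch '[[[0,0,0,0,0,0,18],[0,0,0,0,0,0,18],[0,0,-0.03,0,0,0,18],[0,0,-0.08,0,0,0,18],[0,0,-0.15,0,0,0,18]]]'; python3 -m inch '[[[0,0,0,0,0.1,0,18],[-0.05,0,-0.03,0,0.217,0,18],[-0.15,0,-0.03,0,0.217,0,18],[-0.25,0,-0.03,0,0.217,0,18],[-0.35,0,-0.03,0,0.217,0,18]]]';  python3 - <<'E'
from h import *
from station import read_camera
rows((.417,.244,.25),-3.7)
c=read_camera("scene"); np.savez("scene1.npz",**c); P=cloud(c); m=(P[...,2]>.12)&(P[...,2]<.23)&(P[...,0]>.52)&(P[...,0]<.66)&(P[...,1]<-.3)&(P[...,1]>-.37); p=P[m]
R=Ro.from_euler('z',3.7,degrees=True).as_matrix(); q=p@R.T
for z in np.arange(.12,.23,.04):
    k=(abs(q[:,2]-z)<.01); print(round(z,2),k.sum(),np.percentile(q[k,0],[10,50,90]).round(4) if k.any() else '')
c=read_camera("top"); np.savez("top1.npz",**c)
i=c["image"][170:300,385:495]; cv2.imwrite("pics/c7.png",cv2.resize(i,None,fx=4.6,fy=4.6,interpolation=cv2.INTER_CUBIC))
E
```

```text
clock: 10.18
ee_pos: [0.6655, -0.4184, 0.2912]
orientation: [0.984, -0.032, -0.173, -0.006]
contact_force: [0.0, -0.3, -0.4]
grip_width: 0.184
clock: 10.8
ee_pos: [0.4728, -0.4059, 0.381]
orientation: [0.999, -0.032, -0.002, 0.001]
contact_force: [-0.3, -0.5, 0.5]
grip_width: 0.184
t 10.8 ee [ 0.4728 -0.4059  0.381 ] F [-0.3 -0.5  0.5] w 0.184 rows [-0.1621 -1.0751  0.2175] [ 0.0008  0.0024 -0.0001]
0.12 124 [0.6268 0.6282 0.63  ]
0.16 279 [0.6295 0.6317 0.6336]
0.2 259 [0.6335 0.6352 0.637 ]
```

View pics/c7.png

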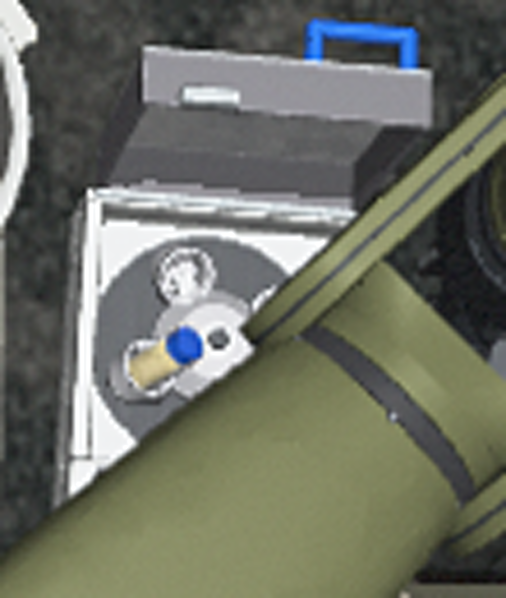

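The top view shows the lid upright at (290,90) and the latch still open. The loaded vial is to the left of the hub, at (165,355) against (218,340). Now I'll fetch the vial, then measure the rotor with the arm out of the way.

```bash
python3 -m inch '[[[-0.02,-0.1,0,0,0,0,45],[-0.04,-0.2,0,0,0,0,45],[-0.06,-0.3,0,0,0,0,45],[-0.08,-0.4,0,0,0,0,45],[-0.1,-0.5,0,0,0,0,45]]]'|head -2; python3 -m inch '[[[-0.01,-0.1,0,0,0,0,45],[-0.02,-0.2,0,0,0,0,45],[-0.03,-0.3,0,0,0,0,45],[-0.04,-0.4,0,0,0,0,45],[-0.06,-0.5,0,0,0,0,45]]]'|head -2;  python3 -m inch '[[[0,-0.05,0,0,0,-0.12,45],[0,-0.0751,0.1,0,0,-0.24,45],[0,-0.0751,0.2,0,0,-0.36,45],[0,-0.0751,0.25,0,0,-0.48,45],[0,-0.0751,0.28,0,0,-0.6,45]]]'; python3 - <<'E'
from h import *
from station import read_camera
np.set_printoptions(precision=4,suppress=True)
rows((.4185,.2455,.1),50.3)
c=read_camera("wrist"); cv2.imwrite("pics/w1.png",c["image"]); np.savez("wrist1.npz",**c)
P=cloud(c); m=mask(c,'blue',(0,0,640,480)); z=P[...,2]; m&=(z>.035)&(z<.06)&(P[...,0]<.46)&(abs(P[...,1]-.245)<.03); p=P[m]; k=p[:,2]>.047
if len(p): print(len(p),np.median(p,0),'top rect',cv2.minEnclosingCircle((p[k][:,:2]*1000).astype(np.float32)),p[:,2].max())
for n in("top","scene"):
    c=read_camera(n); np.savez(n+"2.npz",**c)
t=dict(np.load("top2.npz")); s=dict(np.load("scene2.npz"))
a=cv2.resize(t["image"][200:295,390:475],None,fx=4.7,fy=4.7,interpolation=cv2.INTER_CUBIC)
b=cv2.resize(s["image"][290:415,360:490],None,fx=3,fy=3,interpolation=cv2.INTER_CUBIC)
h=np.zeros((450,800,3),np.uint8); h[:a.shape[0],:a.shape[1]]=a; h[:b.shape[0],405:405+b.shape[1]]=b
cv2.imwrite("pics/c8.png",h)
E
```

```text
clock: 11.52
ee_pos: [0.4341, -0.1008, 0.38]
clock: 12.15
ee_pos: [0.4176, 0.2014, 0.3801]
clock: 12.78
ee_pos: [0.4191, 0.2442, 0.2093]
orientation: [0.905, 0.426, -0.004, -0.001]
contact_force: [-0.2, -0.6, -0.3]
grip_width: 0.449
t 12.78 ee [0.4191 0.2442 0.2093] F [-0.2 -0.6 -0.3] w 0.449 rows [ 0.002  -0.0012  0.1822] [-0.0034  0.0035  0.001 ]
461 [0.4191 0.2488 0.0505] top rect ((435.0628662109375, 256.8814392089844), 29.578922271728516) 0.059974506728901755
```

View pics/c8.png

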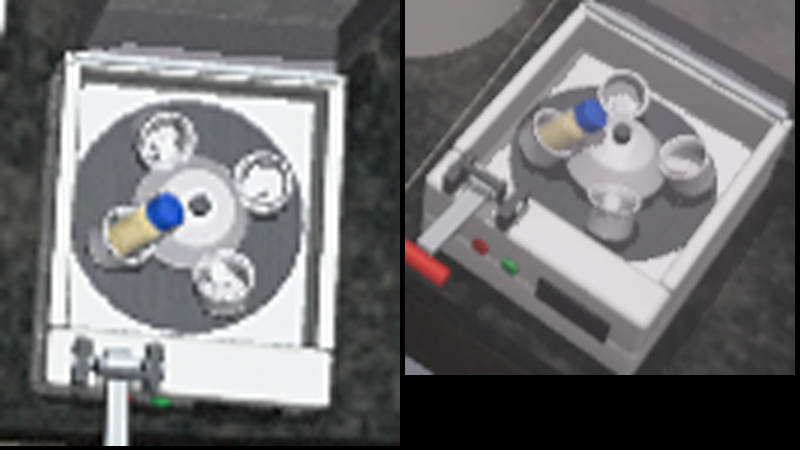

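The top crop shows the hub at (200,205), with rims at (125,238) loaded, (262,181) opposite, (166,139) and (223,276). In the scene crop the opposite rim is at (686,158). I'll intersect those rays with the rim plane and check the vial's position.

```bash
python3 - <<'E'
from h import *
np.set_printoptions(precision=4,suppress=True)
def ray(c,u,v,z):
    f=240/np.tan(np.radians(float(c["vertical_fov"]))/2); d=c["T"][:3,:3]@np.array([(u-c["cx"])/f,(v-c["cy"])/f,1]); o=c["T"][:3,3]
    return (o+d*(z-o[2])/d[2])[:2]
t=dict(np.load("top2.npz")); s=dict(np.load("scene2.npz"))
T=lambda x,y,z:ray(t,390+(x-2.35)/4.7+.0,200+(y-2.35)/4.7,z)
S=lambda x,y,z:ray(s,360+(x-405-1)/3,290+(y-1)/3,z)
for n,F,pts in (("top",T,dict(L=(125,238),O=(262,181),A=(166,139),B=(223,276),hub=(200,205))),("scene",S,dict(L=(557,130),O=(686,158),A=(623,95),B=(613,205),hub=(622,133)))):
    r={k:F(*p,.088 if k=='hub' else .071) for k,p in pts.items()}
    print(n,r); print(' mids',(r['O']+r['L'])/2,(r['A']+r['B'])/2,'r',[round(np.linalg.norm(r[a]-r[b])/2,4) for a,b in('OL','AB')],'angL',np.degrees(np.arctan2(*(r['L']-r['O'])[::-1])),'angAB',np.degrees(np.arctan2(*(r['B']-r['A'])[::-1])))
c=dict(np.load("wrist1.npz")); P=cloud(c); m=mask(c,'blue',(0,0,640,480))
z=P[...,2]; m&=(z>.044)&(z<.06)&(np.hypot(P[...,0]-.418,P[...,1]-.245)<.022); p=P[m]
print('cap',len(p),p.min(0),p.max(0),np.median(p,0)); v,u=np.nonzero(m); print(u.min(),u.max(),v.min(),v.max())
i=c["image"]; cv2.imwrite("pics/w1.png",i)
E
```

```text
top {'L': array([ 0.4745, -0.3253]), 'O': array([ 0.5092, -0.403 ]), 'A': array([ 0.5318, -0.3485]), 'B': array([ 0.4544, -0.3806]), 'hub': array([ 0.4918, -0.3643])}
 mids [ 0.4919 -0.3641] [ 0.4931 -0.3646] r [np.float64(0.0425), np.float64(0.0419)] angL 114.10802619824827 angAB -157.5271785214072
scene {'L': array([ 0.4788, -0.3285]), 'O': array([ 0.5091, -0.4054]), 'A': array([ 0.5297, -0.35  ]), 'B': array([ 0.4501, -0.3842]), 'hub': array([ 0.4897, -0.3669])}
 mids [ 0.494 -0.367] [ 0.4899 -0.3671] r [np.float64(0.0414), np.float64(0.0433)] angL 111.52593420492337 angAB -156.73464174869537
cap 386 [0.4082 0.2368 0.0443] [0.4278 0.2568 0.0526] [0.4175 0.2471 0.0503]
311 332 209 230
```

View pics/w1.png

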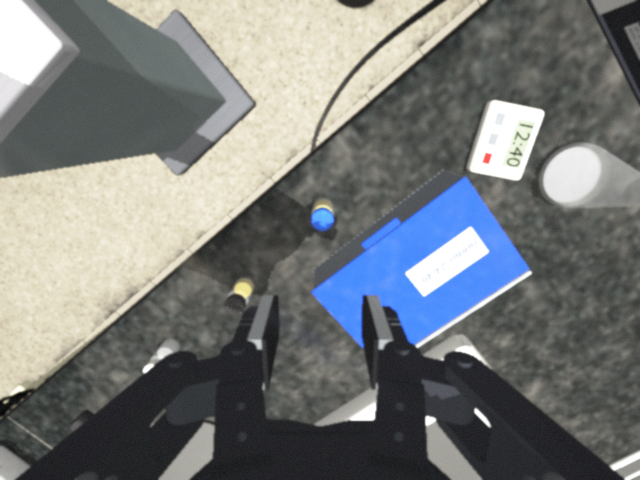

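The wrist view shows the blue cap at (322,215), clear of the blue box. The rotor axis is at (0.492,-0.365), the loaded direction is about 112.8° and the rim radius measures 42 mm, so all of it agrees with the brief. I'll pick up the vial.

```bash
python3 -m inch '[[[0.001,-0.003,0.09,0,0,0,45],[0.001,-0.003,0.18,0,0,0,45],[0.001,-0.003,0.25,0,0,0,45],[0.001,-0.003,0.3,0,0,0,45],[0.001,-0.003,0.32,0,0,0,45]]]' 30; python3 -c "
from h import *
rows((.418,.246,.013),50.3)"
```

```text
clock: 13.55
ee_pos: [0.4182, 0.2458, 0.0189]
orientation: [0.907, 0.422, -0.002, -0.001]
contact_force: [0.4, 0.5, -0.1]
grip_width: 0.448
t 13.55 ee [0.4182 0.2458 0.0189] F [ 0.4  0.5 -0.1] w 0.448 rows [ 0.0001 -0.0003  0.0098] [-0.0027  0.0022 -0.0048]
```

```bash
python3 -m inch '[[[0,0,0.008,0,0,0,45],[0,0,0.008,0,0,0,0],[0,0,0.008,0,0,0,0],[0,0,0.008,0,0,0,0],[0,0,0.008,0,0,0,0]]]' 40;python3 -m inch '[[[0,0,0,0,0,0,0],[0,0,-0.03,0,0,0,0],[0,0,-0.1,0,0,0,0],[0,0,-0.2,0,0,0,0],[0,0,-0.3,0,0,0,0]]]'; python3 - <<'E'
from h import *
rows((.418,.246,.013),50.3)
from station import read_camera
np.set_printoptions(precision=4,suppress=True)
for n in("top","scene"):
  c=read_camera(n); P=cloud(c); m=mask(c,'blue',(150,150,260,290))&(P[...,0]<.45)&(P[...,2]>.03); p=P[m]; print(n,len(p),np.median(p,0) if len(p) else 0)
E
```

```text
clock: 14.18
ee_pos: [0.4191, 0.2463, 0.0159]
orientation: [0.906, 0.423, -0.001, -0.001]
contact_force: [-0.5, -0.6, 5.5]
grip_width: 0.225
clock: 14.8
ee_pos: [0.418, 0.2453, 0.1967]
orientation: [0.906, 0.423, -0.002, -0.001]
contact_force: [0.7, 0.8, -0.4]
grip_width: 0.226
t 14.8 ee [0.418  0.2453 0.1967] F [ 0.7  0.8 -0.4] w 0.226 rows [0.0019 0.0004 0.3061] [-0.0025  0.002  -0.0033]
top 0 0
scene 0 0
```

The vial is held: opening 19 mm, and TCP 15.9 mm above its underside when gripped. I'll rise, turn towards yaw 22.8°, and compute the path.

```bash
python3 -m inch '[[[0,0,-0.08,0,0,0.1,0],[0,0,-0.16,0,0,0.2,0],[0,0,-0.25,0,0,0.3,0],[0,0,-0.25,0,0,0.305,0]]]'; cat >> h.py <<'E'
AX=np.array([.492,-.365]); PSI=112.8; GRIP=.0159
def well(back,tilt=25,side=0,dz=0):
    "steps to a pose with the vial's underside 'back' m short of the well floor, on the well's axis"
    from station import sensors
    a=np.radians(PSI+180); u=np.array([np.cos(a),np.sin(a),0]); x=np.array([-u[1],u[0],0]); b=np.radians(tilt)
    z=u*np.sin(b)-np.array([0,0,np.cos(b)]); D=Ro.from_matrix(np.stack([x,np.cross(z,x),z],1))
    F=np.array([*AX,.054+dz])+.049*u; p=F-z*(GRIP+back)+x*side
    s=sensors.sense(); R=Ro.from_quat(s["orientation"])
    print("t",round(s["clock"],2),"ee",s["ee_pos"].round(4),"F",s["contact_force"].round(1),"w",round(s["grip_width"],3),"target",p.round(4),
      "rows",(R.inv().apply(p-s["ee_pos"])/.6).round(4),((R.inv()*D).as_rotvec()/(np.pi/2)).round(4))
E
python3 -c "
from h import *
rows((.48,-.33,.34),22.8); well(.08)"
```

```text
clock: 15.4
ee_pos: [0.4208, 0.2462, 0.3507]
orientation: [0.981, 0.195, 0.003, -0.002]
contact_force: [0.6, -0.3, 0.3]
grip_width: 0.222
t 15.4 ee [0.4208 0.2462 0.3507] F [ 0.6 -0.3  0.3] w 0.222 rows [-0.2768  0.9249  0.0141] [-0.0015 -0.0038 -0.003 ]
t 15.4 ee [0.4208 0.2462 0.3507] F [ 0.6 -0.3  0.3] w 0.222 target [ 0.4953 -0.3728  0.1409] rows [-0.2826  1.0013  0.3457] [-0.2792 -0.0031 -0.0038]
```

```bash
python3 -m inch '[[[-0.028,0.092,0,0,0,0,0],[-0.056,0.184,0,0,0,0,0],[-0.084,0.276,0,0,0,0,0],[-0.112,0.368,0,0,0,0,0],[-0.14,0.46,0,0,0,0,0]]]'|head -2; python3 -m inch '[[[-0.028,0.092,0,-0.05,0,0,0],[-0.056,0.184,0,-0.1,0,0,0],[-0.084,0.276,0,-0.15,0,0,0],[-0.112,0.368,0,-0.22,0,0,0],[-0.137,0.465,0,-0.278,0,0,0]]]'|head -2; python3 -c "
from h import *
well(.08)"
```

```text
clock: 16.02
ee_pos: [0.4468, -0.0432, 0.3429]
clock: 16.65
ee_pos: [0.4781, -0.332, 0.3426]
t 16.65 ee [ 0.4781 -0.332   0.3426] F [ 0.5  0.8 -0.2] w 0.227 target [ 0.4953 -0.3728  0.1409] rows [ 0.0022 -0.075   0.3358] [-0.0003  0.0042 -0.0005]
```

```bash
python3 -m inch '[[[0.002,-0.075,0.08,0,0.004,0,0],[0.002,-0.075,0.16,0,0.004,0,0],[0.002,-0.075,0.24,0,0.004,0,0],[0.002,-0.075,0.3,0,0.004,0,0],[0.002,-0.075,0.334,0,0.004,0,0]]]'|head -2; python3 - <<'E'
from h import *
from station import read_camera
np.set_printoptions(precision=4,suppress=True)
well(.08)
w=read_camera("wrist")
s=read_camera("scene"); P=cloud(s); m=mask(s,'blue',(400,250,480,360)); v,u=np.nonzero(m); print(len(u),np.median(P[m],0) if len(u) else '')
a=cv2.resize(w["image"],(400,300)); b=cv2.resize(s["image"][250:415,360:492],None,fx=3,fy=3,interpolation=cv2.INTER_CUBIC)
h=np.zeros((495,800,3),np.uint8); h[:300,:400]=a; h[:b.shape[0],400:400+b.shape[1]]=b; cv2.imwrite("pics/c9.png",h)
E
```

```text
clock: 17.27
ee_pos: [0.4941, -0.3702, 0.1394]
t 17.27 ee [ 0.4941 -0.3702  0.1394] F [-0.5 -0.2  0.2] w 0.231 target [ 0.4953 -0.3728  0.1409] rows [ 0.      0.0054 -0.0003] [-0.004   0.0013 -0.0007]
72 [ 0.4845 -0.3479  0.0963]
```

View pics/c9.png

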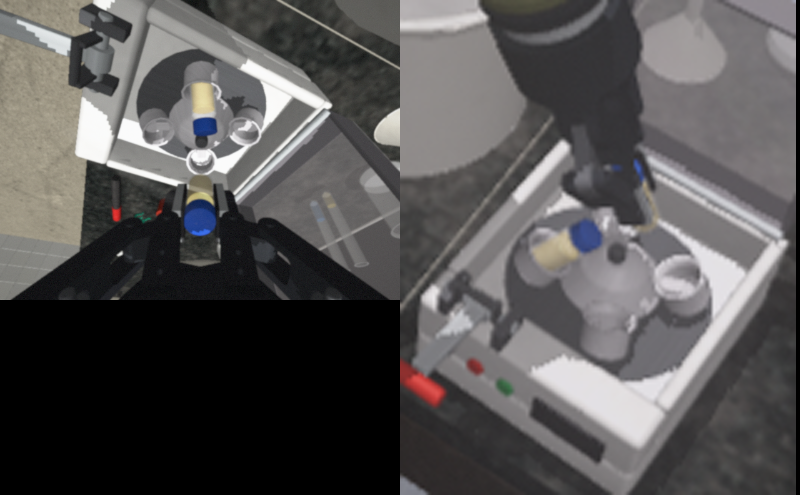

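The wrist view shows the held vial at (201,215) in line with the target well at (201,160), hub and loaded vial. In the scene view nothing touches. I'll go in along the well axis and watch the force.

```bash
python3 -m inch '[[[0,0.005,0.02,0,0,0,0],[0,0.005,0.05,0,0,0,0],[0,0.005,0.08,0,0,0,0],[0,0.005,0.095,0,0,0,0],[0,0.005,0.095,0,0,0,0]]]'; python3 -c "
from h import *
well(.002)"
```

```text
clock: 18.0
ee_pos: [0.5057, -0.3953, 0.0913]
orientation: [0.958, 0.192, 0.042, 0.21]
contact_force: [-0.1, 0.4, -0.6]
grip_width: 0.223
t 18.0 ee [ 0.5057 -0.3953  0.0913] F [-0.1  0.4 -0.6] w 0.223 target [ 0.5081 -0.4032  0.0702] rows [-0.0014 -0.0023  0.0377] [-0.0024  0.0003 -0.0012]
```

```bash
python3 -m inch '[[[0,0,0.01,0,0,0,0],[-0.001,-0.001,0.018,0,0,0,0],[-0.001,-0.001,0.018,0,0,0,0]]]'; python3 -c "
from h import *
well(.002)"; python3 -m inch '[[[0,0,0.008,0,0,0,0],[0,0,0.016,0,0,0,0],[0,0,0.016,0,0,0,0]]]'; python3 -c "
from h import *
well(.002)"
```

```text
clock: 18.38
ee_pos: [0.507, -0.3993, 0.0824]
orientation: [0.957, 0.192, 0.043, 0.211]
contact_force: [0.1, 0.1, 0.7]
grip_width: 0.223
t 18.38 ee [ 0.507  -0.3993  0.0824] F [0.1 0.1 0.7] w 0.223 target [ 0.5081 -0.4032  0.0702] rows [-0.0009 -0.0025  0.0212] [-0.0014 -0.0002 -0.0013]
clock: 18.75
ee_pos: [0.5085, -0.403, 0.0733]
orientation: [0.958, 0.192, 0.043, 0.211]
contact_force: [-0.2, 0.4, -1.3]
grip_width: 0.229
t 18.75 ee [ 0.5085 -0.403   0.0733] F [-0.2  0.4 -1.3] w 0.229 target [ 0.5081 -0.4032  0.0702] rows [-0.0009 -0.0022  0.0047] [-0.0017 -0.0001 -0.0013]
```

```bash
python3 -m inch '[[[0,-0.001,0.005,0,0,0,0],[0,-0.001,0.005,0,0,0,0],[0,-0.001,0.005,0,0,0,0]]]'; python3 -m inch '[[[0,0,0,0,0,0,40],[0,0,0,0,0,0,40],[0,0,0,0,0,0,40],[0,0,-0.02,0,0,0,40],[0,0,-0.05,0,0,0,40]]]'; python3 -m inch '[[[0,0,-0.06,0,0,0,40],[0,0,-0.14,0,0,0,40],[0,0,-0.22,0,0,0,40],[0,0,-0.3,0,0,0,40],[0,0,-0.3,0,0,0,40]]]';python3 -m inch '[[[0,-0.09,-0.02,0,0,0,40],[0,-0.18,-0.02,0,0,0,40],[0,-0.27,-0.02,0,0,0,40],[0,-0.36,-0.02,0,0,0,40],[0,-0.45,-0.02,0,0,0,40]]]'; python3 - <<'E'
from h import *
from station import read_camera
t=read_camera("top");s=read_camera("scene")
np.savez("top3.npz",**t);np.savez("scene3.npz",**s)
np.set_printoptions(precision=4,suppress=True)
a=np.radians(PSI); X=np.array([np.cos(a),np.sin(a),0]);Y=np.array([-X[1],X[0],0])
for n,c,b in (("top",t,(405,215,470,290)),("scene",s,(390,290,475,380)),("top1",dict(np.load("top2.npz")),(405,215,470,290)),("scene1",dict(np.load("scene2.npz")),(390,290,475,380))):
    P=cloud(c)-np.array([*AX,.043]); m=mask(c,'blue',b)&(P[...,2]<.08); p=P[m]; r=np.stack([p@X,p@Y,p[:,2]],1)
    for sg in(1,-1):
        k=r[:,0]*sg>0; print(n,sg,k.sum(),np.median(r[k],0) if k.any() else '')
a=cv2.resize(t["image"][200:295,390:475],None,fx=4.7,fy=4.7,interpolation=cv2.INTER_CUBIC)
b=cv2.resize(s["image"][250:415,360:492],None,fx=3,fy=3,interpolation=cv2.INTER_CUBIC)
h=np.zeros((495,800,3),np.uint8); h[:a.shape[0],:a.shape[1]]=a; h[:b.shape[0],400:400+b.shape[1]]=b; cv2.imwrite("pics/c10.png",h)
E
```

```text
clock: 19.12
ee_pos: [0.5093, -0.4039, 0.0719]
orientation: [0.957, 0.192, 0.043, 0.211]
contact_force: [-3.6, 2.8, 6.3]
grip_width: 0.222
clock: 19.75
ee_pos: [0.5038, -0.3917, 0.0987]
orientation: [0.958, 0.192, 0.043, 0.211]
contact_force: [-0.5, -0.3, 0.6]
grip_width: 0.402
clock: 20.38
ee_pos: [0.4764, -0.3223, 0.2693]
orientation: [0.956, 0.192, 0.048, 0.215]
contact_force: [0.4, -0.6, 0.6]
grip_width: 0.401
clock: 21.0
ee_pos: [0.377, -0.0905, 0.1576]
orientation: [0.958, 0.192, 0.043, 0.211]
contact_force: [0.8, 0.4, 0.4]
grip_width: 0.399
top 1 46 [ 0.0225 -0.0029  0.0544]
top -1 46 [-0.0217  0.0017  0.0549]
scene 1 64 [ 0.0204 -0.0009  0.0529]
scene -1 70 [-0.0237  0.0034  0.0541]
top1 1 47 [ 0.0234 -0.0026  0.0534]
top1 -1 0 
scene1 1 64 [ 0.0204 -0.0006  0.053 ]
scene1 -1 0
```

View pics/c10.png

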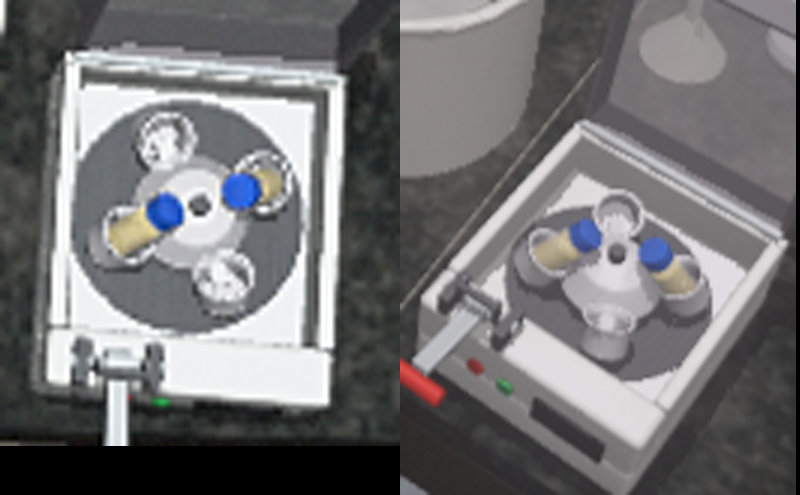

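The loose vial mirrors the loaded one: caps at (242,190) and (164,212) in the top crop, and cap heights 54.9 and 54.4 mm at radii 21.7 and 22.5 mm. I'll rise clear, then check the lid, latch and other vials before handing in.

```bash
python3 -m inch '[[[0,0.03,-0.07,0,0,0,40],[0,0.07,-0.15,0,0,0,40],[0,0.07,-0.15,0,0,0,40],[0,0.07,-0.15,0,0,0,40]]]'; python3 - <<'E'
from h import *
from station import read_camera,sensors
np.set_printoptions(precision=4,suppress=True)
s0=dict(np.load("scene0.npz")); s=read_camera("scene")
for nm,b in (("black",(222,252,243,278)),("white",(260,274,283,300))):
    d=np.abs(s["image"].astype(int)-s0["image"].astype(int))[b[1]:b[3],b[0]:b[2]]; print(nm,"mean diff",d.mean().round(1), [np.median(cloud(c)[b[1]+8:b[3]-8,b[0]+7:b[2]-7].reshape(-1,3),0) for c in(s0,s)])
P=cloud(s); p=P[mask(s,'red',(330,290,420,400))]; print('bar',np.median(p[p[:,2]>.09],0))
m=(P[...,2]>.11)&(P[...,2]<.21)&(P[...,0]>.52)&(P[...,0]<.66)&(P[...,1]<-.32)&(P[...,1]>-.4); q=P[m]@Ro.from_euler('z',3.7,degrees=True).as_matrix().T
k=abs(q[:,0]-np.median(q[:,0]))<.015; f=np.polyfit(q[k,2],q[k,0],1); print('lid rad',1.571+np.arctan(f[0]))
print(sensors.sense()["contact_force"],sensors.sense()["qd"])
E
```

```text
clock: 21.6
ee_pos: [0.3781, -0.0922, 0.2577]
orientation: [0.958, 0.192, 0.043, 0.211]
contact_force: [-0.7, 0.9, -0.4]
grip_width: 0.399
black mean diff 1.7 [array([0.4258, 0.1146, 0.0308]), array([0.4264, 0.1141, 0.0304])]
white mean diff 1.1 [array([ 0.4269, -0.0076,  0.0334]), array([ 0.4267, -0.0075,  0.0341])]
bar [ 0.3259 -0.3151  0.1092]
lid rad 1.6669841828773335
[-0.2046 -0.4103  0.4708] [ 0.0034  0.0084  0.0166 -0.0014  0.0016  0.0002]
```

```bash
python3 -c "
from station import arm
print(arm.hand_in())"
```

```text
the job is handed in; nothing more can be done
None
```

The job is done and handed in at about 21.6 s on the robot's clock; `hand_in` gives no verdict. I pulled the latch fully open from behind with the shut fingers and swung the lid up by its handle. I then lowered the loose blue-capped vial along the well's axis into the well opposite the loaded one.

Last checks, all from camera depth and the force readings:
- **Latch:** the bar is at x 0.326 m, z 0.109 m, which matches fully open.
- **Lid:** about 1.67 rad from a fit to its slope, and it stayed there after release.
- **Placed vial:** its cap is 21.7 to 23.7 mm from the rotor axis and 54 to 55 mm above the rotor origin. The loaded vial's cap reads 20 to 22.5 mm and 53 to 54 mm, so the two mirror each other.
- **Other vials:** the loaded, white-capped and black-capped vials moved by less than about 1 mm, which is within measurement noise.
- **Robot:** the gripper is clear, with contact forces about 0.5 N or less.

No check failed. The two cameras disagreed by 2 to 3 mm on the rotor axis, which is within the fit.

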